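Unbar the transport cradle and take out its sample tube

ROBOT

A 6-joint arm with a two-finger parallel gripper is mounted at the origin on a cart in front of the work surface, level with it; the furniture and walls round the work are solid. World frame = base frame: x ahead of the robot, y to its left, z up, the work surface at z = 0. Lengths are in m, angles in degrees, forces in N, time in s.
With the tool pointing down it reaches from about 0.25 to 0.725 m from the base axis. Payload 9.7 kg.
Tool frame: the origin (TCP) lies midway between the tips of the shut fingers; the grasp point (between the pads) lies 19 mm behind it; z points along the fingers, x is the direction in which the jaws open and shut, and the axes are right-handed (so a half turn about z gives the same grasp; the last joint's range is limited). The gripper opens to 85 mm and grips with 20 to 120 N. Pads are 22 mm wide; open, the fingers measure 114 mm over their backs; the gripper's body (76 mm by 85 mm) begins 54 mm behind the grasp point. The pads swing forward as they close: fully open they stand 13 mm farther back than shut.
Start: joints at [-73.568, 4.979, 10.078, 95.1, 0, 90], TCP at [0.156, -0.528, 0.231] pointing down, gripper open.
Joint ranges: [-179.16, 179.16], [-48.56, 103.87], [-65.8, 70.77], [-126.05, 130.52], [-82.76, 87.17], [-180, 180]. Speed limits (degrees/s): [127.2, 127.2, 147.25, 180, 180, 180].

INTERFACE

Orientations are given as [roll, pitch, yaw] about the fixed x, y, z axes, in that order (R = Rz(yaw) Ry(pitch) Rx(roll)).
In Python, from workcell import bot, optics gives the robot as it stands.
- The arm moves only by the shell command python3 -m creep 'ROWS' [FORCE]. ROWS is JSON, a list of rows, each a list of 7 numbers: the shift along the tool's x, y, z in m, then the turn, a rotation vector about the tool's x, y, z in rad, then the opening, from 0 (shut) to 1 (fully open). A call has 1 to 8 rows; each row is the pose to reach, as a shift and turn from the pose commanded when the call began, along the tool's axes at that moment; what a row does not reach only later rows make up. A row lasts 1/10 s, in which the tool goes at most 50 mm and 8.59 degrees, less where a joint would pass 70% of its speed; a pose out of reach is approached as far as the arm can. A call with a gripper value outside its range is refused whole. The fingers move at their own pace and stop on an object; FORCE is the grip in N (left out, the last holds). Time passes only in rows, so rows that repeat a pose let the fingers close. It gives the time, the measured TCP pose, the force and the opening at its end, in the units of the state.
- bot.get_obs(): the state, without advancing time (a new reading comes with each control period).
- optics.camera(name): name is "scene" or "top" or "wrist"; returns the picture (400x640x3 uint8, red, green, blue); there is no depth.
- optics.camera_params(name): a dict with "camera_matrix" (3x3 intrinsics, pixels), "D" ([k1, k2, p1, p2, k3] as OpenCV has them; the pictures are not rectified), "R" (3x3) and "t" (3): a world point X has camera coordinates R X + t; the wrist camera has in their place "mount" (4x4, takes a point from camera to tool coordinates, whose origin is the TCP and whose axes are the tool frame's). Camera axes: x right, y down, z forward; pixel columns grow to the right and rows downward; lengths in m; the calibration is good to about 2 mm. A picture is of the moment at which its call begins: read the wrist's pose just before it. camera_params takes no time and is no camera call.
- bot.job_done(): hands the job in, once; it reports no verdict.
The state is a dict: "time": time; "q": joint angles; "qd": joint speeds; "joint_efforts": joint torques, N m; "ee_pos": TCP position; "tcp_rot": TCP orientation; "wrist_force": force on the tool from outside, world axes, zero at the start; "torque": the same for the moment, N m; "opening": finger opening in m.
Only numpy, scipy, OpenCV 4.12 (cv2) and the standard library are available. Lean on these libraries where they do the work, as an engineer would, in place of code of your own. Each camera call takes 0.05 s, during which the arm holds its last target.

TASK

The sample tube in the metal transport cradle is held down by a bar with a green grip. First lift the bar up out of its two open brackets and lay it, grip upward, on top of the flat blue box; then take the tube that it held out of the cradle and lay it on the white foam tray. Set both down, do not drop them, and let go.

Things in the scene. Friction and masses are not known exactly. Their poses are not given: they have to be found in the camera images.
- bar_grip (a point): Middle of the green grip (40 x 16 x 36 mm, gripped across its 16 mm, y) upright on the retaining bar, an aluminium strip 192 (x) x 14 x 10 mm, 80 g. The point is 32 mm above the bar's underside, 14 mm below the grip's top; z up. Bar starts in two open forks 86 mm either side, 14 mm deep, 3 mm side play, underside 53 mm above the bench; lifts straight up, nothing locks it.
- tube_center (a point): Centre of the red-capped tube lying under the bar, crosswise: 102 mm along its y (cap at -y), 17 mm thick at the cap, body 14 mm, 20 g, does not roll. Starts 44 mm above the bench on two black saddles 26 mm either side along y (44 mm high); between them it is free for fingers down to a plate 6 mm high. Forks 67 mm high stand 81 mm off along x. Other tubes on the bench are not wanted.
- blue_box: Low flat blue plastic box, fixed, 113 (its x) x 163 (y) x 34 mm high, closed flat top. Origin at the centre of its underside, so the top is 34 mm above it. The bar is to lie on top of it; it may stick out over the edges.
- white_tray: White foam tray, fixed, a flat slab 93 (its x) x 201 (y) x 18 mm high. Origin at the centre of its underside, so the top is 18 mm above it. The tube is to lie on top of it, in any direction.
Things that resemble listed ones, but are neither listed nor needed, are in the scene too. What is shaped like the part that bears tube_center but orange or turquoise is not meant.

How it is judged:
By the outcome, as a careful person would: the job done as asked, in the order asked, and still so for the second after the job is handed in, with the robot touching nothing.
It also fails if it takes over 59 s, if anything falls off the work surface, if the arm or the gripper's body presses on something with over 40 N, if the wrist force passes 120 N, or if a joint passes its speed limit or range.

## Working session

There is one attempt and no reset: what is moved stays moved. The work goes in short steps, Python scripts to look and compute and a shell command to move; the robot and the scene stay as the last step left them, time stands still between calls to the robot, and variables do not carry over. Pictures are saved under pics/ and viewed, and the job is handed in when it is done.

```bash
ls; mkdir -p pics
python3 - <<'E'
from workcell import bot, optics
import cv2
print(bot.get_obs())
for n in ["scene","top","wrist"]:
    p=optics.camera_params(n); print(n,p)
    im=optics.camera(n); cv2.imwrite(f"pics/{n}0.png",im[:,:,::-1])
E
```

```text
pics
{'time': 0.0, 'q': array([-7.35662086e+01,  5.01181531e+00,  1.00340766e+01,  9.50991274e+01,
        4.49683061e-04,  9.00003952e+01]), 'qd': array([ 0.02004705,  0.04406479,  0.00162943,  0.08381484, -0.05869456,
        0.01524323]), 'joint_efforts': array([ 4.96160374e-04, -5.20382094e+01,  4.64809477e+01,  1.59592624e-02,
        1.65229985e-04,  1.29553788e-05]), 'ee_pos': array([ 0.15553671, -0.52731208,  0.23057282]), 'tcp_rot': array([-1.79999551e+02,  7.68660278e-02, -7.35666038e+01]), 'wrist_force': array([ 0.48159781,  0.10803752, -0.05037834]), 'torque': array([0.03627673, 0.05432777, 0.0285989 ]), 'opening': 0.0854501984836885}
scene {'camera_matrix': array([[507.32805006,   0.        , 310.31275129],
       [  0.        , 507.32805006, 208.48223903],
       [  0.        ,   0.        ,   1.        ]]), 'D': array([-0.11889418,  0.        ,  0.        ,  0.        ,  0.        ]), 'R': array([[-0.8551422 , -0.51819599, -0.01430882],
       [-0.36374973,  0.61947932, -0.69565186],
       [ 0.36934802, -0.58967643, -0.71823656]]), 't': array([0.44942435, 0.26277279, 
[... 377 characters left out ...]
05962375, -0.01079237, -0.99816258]]), 't': array([-0.01137391,  0.54179409,  0.89239328])}
wrist {'camera_matrix': array([[317.35691091,   0.        , 321.90162018],
       [  0.        , 317.35691091, 199.29460722],
       [  0.        ,   0.        ,   1.        ]]), 'D': array([-0.00711018,  0.        ,  0.        ,  0.        ,  0.        ]), 'mount': array([[ 9.99999966e-01, -1.24876422e-06, -2.62399453e-04,
        -6.20849541e-04],
       [ 6.98411245e-05,  9.65184496e-01,  2.61570036e-01,
        -6.69306086e-02],
       [ 2.52937244e-04, -2.61570045e-01,  9.65184463e-01,
        -1.42834446e-01],
       [ 0.00000000e+00,  0.00000000e+00,  0.00000000e+00,
         1.00000000e+00]])}
```

View pics/scene0.png

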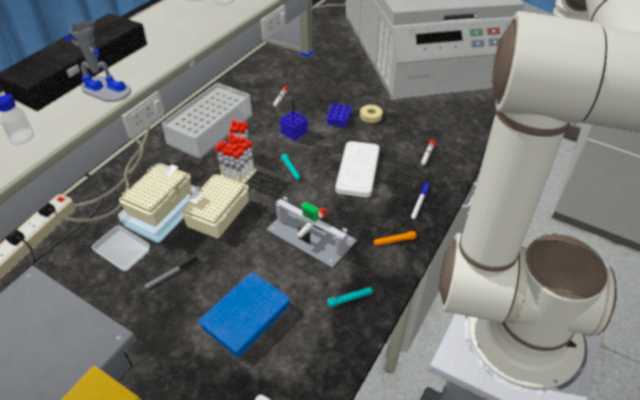

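View pics/top0.png

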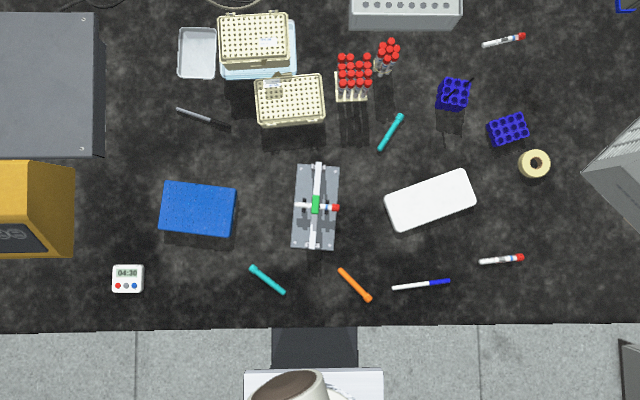

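View pics/wrist0.png

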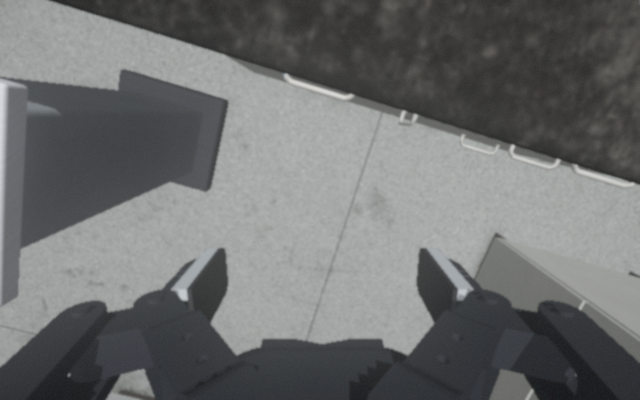

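The top view shows the cradle at about (316,205) with the bar running up the picture, the blue box at about (198,209) and the white tray at about (430,200). The scene view agrees. Next I'll enlarge the crops.

Run:
```python
import cv2
t=cv2.imread("pics/top0.png"); s=cv2.imread("pics/scene0.png")
cv2.imwrite("pics/c1.png",cv2.resize(t[150:260,270:370],None,fx=5.4,fy=5.4,interpolation=cv2.INTER_CUBIC))
cv2.imwrite("pics/c2.png",cv2.resize(t[150:250,150:250],None,fx=4,fy=4,interpolation=cv2.INTER_CUBIC))
cv2.imwrite("pics/c3.png",cv2.resize(t[150:250,380:480],None,fx=4,fy=4,interpolation=cv2.INTER_CUBIC))
cv2.imwrite("pics/c4.png",cv2.resize(s[185:275,260:370],None,fx=6,fy=6,interpolation=cv2.INTER_CUBIC))
```

```text
(no output)
```

View pics/c1.png

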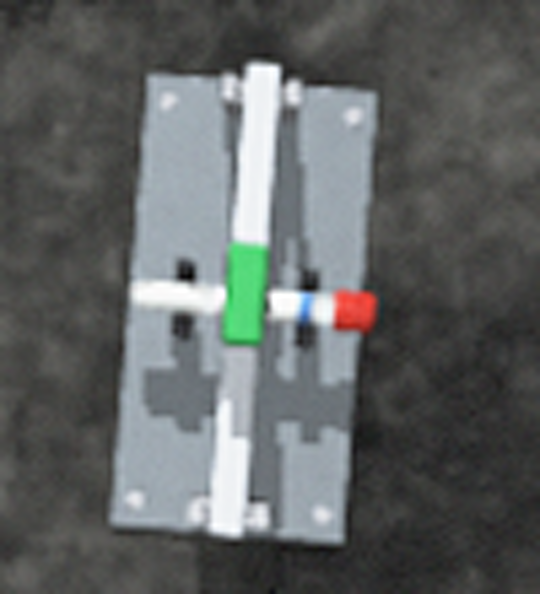

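View pics/c2.png

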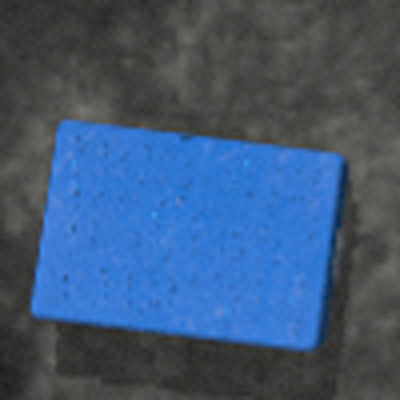

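View pics/c3.png

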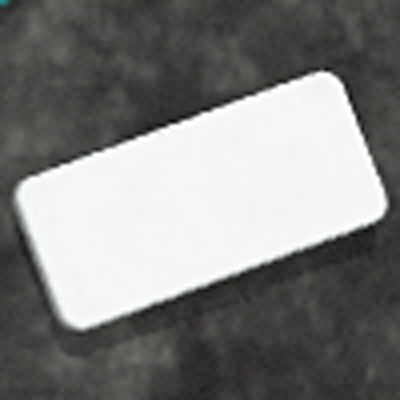

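View pics/c4.png

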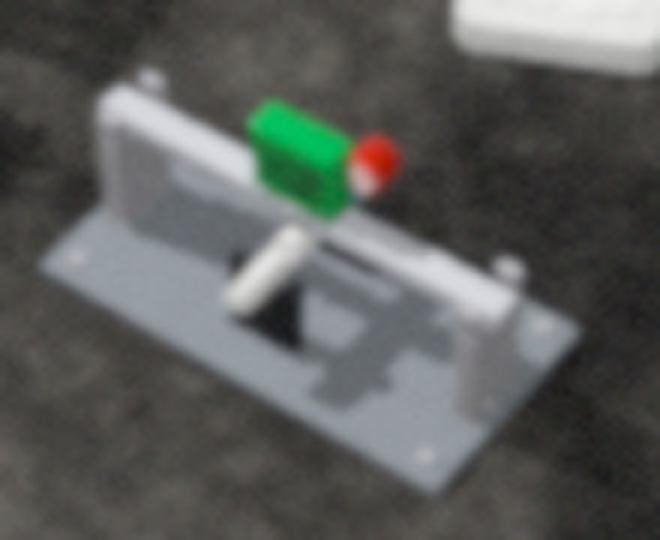

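Readings in the c1 crop: bar ends at (263,66) and (226,535), grip top centred at (247,293), tube ends at (132,294) and (376,311). The box and tray top corners come from c2 and c3.

```bash
cat > h.py <<'E'
from workcell import bot, optics
import numpy as np, cv2
from scipy.spatial.transform import Rotation as Ro
def ray(name,px,z,pose=None):
    p=optics.camera_params(name)
    u=cv2.undistortPoints(np.array([[px]],float),p["camera_matrix"],p["D"])[0,0]
    d=np.array([u[0],u[1],1.])
    if name=="wrist":
        M=p["mount"];pos,rpy=pose;R=Ro.from_euler('xyz',rpy,degrees=True).as_matrix()
        c=R@M[:3,3]+pos; d=R@M[:3,:3]@d
    else:
        c=-p["R"].T@p["t"]; d=p["R"].T@d
    return c+d*(z-c[2])/d[2]
def crop(px,s,off): return (np.array(px)+.5)/s-.5+np.array(off)
def proj(name,X,pose=None):
    p=optics.camera_params(name)
    if name=="wrist":
        M=p["mount"];pos,rpy=pose;R=Ro.from_euler('xyz',rpy,degrees=True).as_matrix()
        T=np.eye(4);T[:3,:3]=R;T[:3,3]=pos;W=np.linalg.inv(T@M)
        Rr,t=W[:3,:3],W[:3,3]
    else: Rr,t=p["R"],p["t"]
    return cv2.projectPoints(np.array(X,float).reshape(-1,3),cv2.Rodrigues(Rr)[0],np.array(t,float),p["camera_matrix"],p["D"])[0][:,0]
E
python3 - <<'E'
from h import *
np.set_printoptions(precision=4,suppress=True)
c1=lambda p:crop(p,5.4,(270,150))
a=ray("top",c1((263,66)),.063);b=ray("top",c1((226,535)),.063)
print("bar",a,b,np.linalg.norm(a-b),(a+b)/2,np.degrees(np.arctan2(*(a-b)[1::-1])))
print("grip top",ray("top",c1((247,293)),.099))
a=ray("top",c1((132,294)),.044);b=ray("top",c1((376,311)),.044)
print("tube",a,b,np.linalg.norm(a-b),(a+b)/2,np.degrees(np.arctan2(*(a-b)[1::-1])))
for nm,cs,off,z in [("box",[(61,121),(346,155),(320,350),(32,316)],(150,150),.034),("tray",[(12,184),(335,65),(392,212),(70,334)],(380,150),.018)]:
    P=np.array([ray("top",crop(c,4,off),z) for c in cs])
    print(nm,P[:,:2].round(3).tolist(),P.mean(0),[np.linalg.norm(P[i]-P[(i+1)%4]).round(4) for i in range(4)])
    e=P[0]-P[1];e2=P[3]-P[2];e=e+e2
    print("long axis",np.degrees(np.arctan2(e[1],e[0])))
# scene check grip top center
c4=lambda p:crop(p,6,(260,185))
print("grip scene",ray("scene",c4((302,143)),.099))
E
```

```text
bar [ 0.6224 -0.021   0.063 ] [ 0.433  -0.0032  0.063 ] 0.19024963091515296 [ 0.5277 -0.0121  0.063 ] -5.356495483177605
grip top [ 0.5283 -0.0129  0.099 ]
tube [0.5313 0.0343 0.044 ] [ 0.5228 -0.0663  0.044 ] 0.1010142713874126 [ 0.5271 -0.016   0.044 ] 85.15897157916517
box [[0.591, 0.324], [0.569, 0.165], [0.46, 0.18], [0.481, 0.339]] [0.5252 0.252  0.034 ] [np.float64(0.1608), np.float64(0.1102), np.float64(0.1611), np.float64(0.1101)]
long axis 82.32154519426993
tray [[0.549, -0.168], [0.615, -0.357], [0.53, -0.386], [0.462, -0.199]] [ 0.5391 -0.2777  0.018 ] [np.float64(0.1995), np.float64(0.0905), np.float64(0.1985), np.float64(0.0919)]
long axis 109.5699153861461
grip scene [ 0.5272 -0.0037  0.099 ]
```

The measured sizes agree: bar 190 mm, tube 101 mm, box 161×110 mm, tray 199×91 mm. I'll bring the tool over the cradle at yaw 85°, so the jaws open across the grip, and check which way joint 6 turns.

```bash
python3 -m creep '[[-0.027,-0.035,0,0,0,-0.145,1],[-0.054,-0.07,0,0,0,-0.29,1],[-0.082,-0.106,0.005,0,0,-0.435,1],[-0.11,-0.142,0.01,0,0,-0.58,1],[-0.138,-0.178,0.015,0,0,-0.725,1],[-0.166,-0.214,0.02,0,0,-0.87,1],[-0.194,-0.25,0.025,0,0,-1.015,1],[-0.222,-0.286,0.03,0,0,-1.16,1]]'
python3 -c "
from h import *
o=bot.get_obs();print(o['q'],o['ee_pos'],o['tcp_rot'],o['time'])"
```

```text
time: 0.95
ee_pos: [0.3677, -0.232, 0.2011]
tcp_rot: [180.0, -0.0, -6.8]
wrist_force: [0.7, -0.9, 0.5]
opening: 0.0851
[-3.22470726e+01 -1.12685364e+01 -8.80410008e+00  9.24450557e+01
 -1.58360344e-03  6.45264364e+01] [ 0.36774902 -0.2320154   0.20107602] [ 1.79990235e+02 -1.68154333e-02 -6.77350783e+00] 0.95
```

```bash
python3 -m creep '[[0.018,-0.033,0,0,0,-0.145,1],[0.036,-0.066,0,0,0,-0.29,1],[0.054,-0.1,0,0,0,-0.435,1],[0.072,-0.133,0,0,0,-0.58,1],[0.09,-0.166,0,0,0,-0.725,1],[0.108,-0.2,0,0,0,-0.87,1],[0.12,-0.22,0,0,0,-1.015,1],[0.132,-0.239,0,0,0,-1.16,1]]' && python3 -m creep '[[0,0,0,0,0,-0.145,1],[0,0,0,0,0,-0.29,1],[0,0,0,0,0,-0.447,1],[0,0,0,0,0,-0.447,1],[0,0,0,0,0,-0.447,1]]'
python3 - <<'E'
from h import *
o=bot.get_obs();print(o['q'],o['ee_pos'],o['tcp_rot'],o['time'])
im=optics.camera("wrist");cv2.imwrite("pics/w1.png",im[:,:,::-1])
E
```

```text
time: 1.75
ee_pos: [0.5282, -0.0114, 0.2009]
tcp_rot: [-180.0, 0.0, 59.8]
wrist_force: [-0.1, -0.2, -0.4]
opening: 0.0854
time: 2.25
ee_pos: [0.5276, -0.0129, 0.2011]
tcp_rot: [-180.0, 0.0, 84.7]
wrist_force: [-0.6, -0.2, 0.5]
opening: 0.0852
[-1.39760687e+00  1.40173631e+00  2.98480487e+00  9.16049695e+01
  1.18017754e-03  3.86582672e+00] [ 0.52756042 -0.01286538  0.20109303] [-1.79978069e+02  2.99072907e-04  8.47365662e+01] 2.25
```

View pics/w1.png

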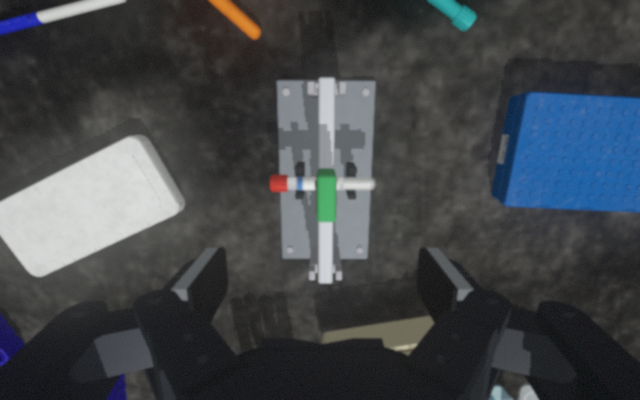

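The wrist view shows the bar vertical from (327,78) to (325,283). The grip top is near (326,180), the tube runs from (270,184) to (375,184), and nothing blocks the approach.

Run:
```python
import cv2
t=cv2.imread("pics/w1.png")
cv2.imwrite("pics/c5.png",cv2.resize(t[70:290,260:390],None,fx=2.7,fy=2.7,interpolation=cv2.INTER_CUBIC))
cv2.imwrite("pics/c6.png",cv2.resize(t[150:240,260:390],None,fx=6,fy=6,interpolation=cv2.INTER_CUBIC))
```

```text
(no output)
```

View pics/c5.png

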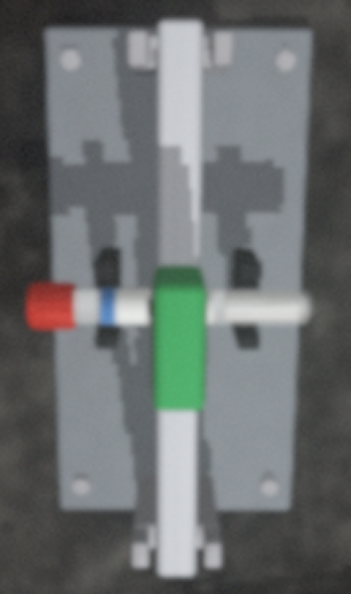

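View pics/c6.png

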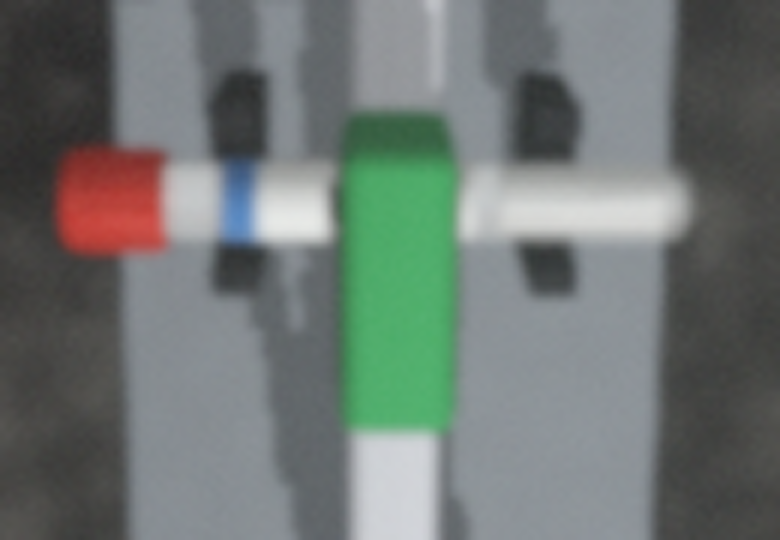

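Run:
```python
from h import *
np.set_printoptions(precision=4,suppress=True)
pose=(np.array([.52756,-.012865,.20109]),np.array([-180,0,84.74]))
c=lambda p:ray("wrist",crop(p[0],p[1],p[2]),p[3],pose)
o6=(260,150);o5=(260,70)
print("grip top",c(((400,294),6,o6,.099)))
g=[c((q,6,o6,.099)) for q in [(345,158),(455,158),(455,430),(345,430)]];print(g)
a=c(((181,21),2.7,o5,.063));b=c(((177,577),2.7,o5,.063));print("bar",a,b,np.linalg.norm(a-b),(a+b)/2,np.degrees(np.arctan2(*(b-a)[1::-1])))
a=c(((57,201),6,o6,.044));b=c(((692,205),6,o6,.044));print("tube",a,b,np.linalg.norm(a-b),(a+b)/2,np.degrees(np.arctan2(*(b-a)[1::-1])))
for s in [(212,267),(520,577)]:print("saddle",c(((s[0],260),6,o6,.03)),c(((s[1],260),6,o6,.03)))
```

```text
grip top [ 0.5282 -0.0085  0.099 ]
[array([ 0.5092, -0.014 ,  0.099 ]), array([0.5105, 0.0003, 0.099 ]), array([ 0.5479, -0.0027,  0.099 ]), array([ 0.5465, -0.0176,  0.099 ])]
bar [0.434  0.0007 0.063 ] [ 0.6243 -0.0175  0.063 ] 0.19116717328008107 [ 0.5292 -0.0084  0.063 ] -5.475445312672964
tube [ 0.5225 -0.0627  0.044 ] [0.5325 0.0391 0.044 ] 0.1022832859769318 [ 0.5275 -0.0118  0.044 ] 84.36192820220941
saddle [ 0.5379 -0.0405  0.03  ] [ 0.5387 -0.0312  0.03  ]
saddle [0.5427 0.0116 0.03  ] [0.5436 0.0213 0.03  ]
```

The wrist, top and scene cameras put the grip at y = −8.5, −12.9 and −4 mm. I'll use −9.5 mm, which the open jaws easily tolerate, and look again before closing.

```bash
python3 -m creep '[[0.003,0.001,0.02,0,0,0,1],[0.003,0.001,0.045,0,0,0,1],[0.003,0.001,0.07,0,0,0,1],[0.003,0.001,0.095,0,0,0,1],[0.003,0.001,0.115,0,0,0,1],[0.003,0.001,0.128,0,0,0,1],[0.003,0.001,0.133,0,0,0,1],[0.003,0.001,0.133,0,0,0,1]]'
python3 - <<'E'
from h import *
o=bot.get_obs();print(o['ee_pos'],o['tcp_rot'],o['time'])
im=optics.camera("wrist");cv2.imwrite("pics/w2.png",im[:,:,::-1])
E
```

```text
time: 3.1
ee_pos: [0.5288, -0.01, 0.0682]
tcp_rot: [-180.0, -0.0, 84.9]
wrist_force: [-0.7, -1.0, 1.0]
opening: 0.0853
[ 0.52880609 -0.00997427  0.06816289] [-1.79974406e+02 -1.44685630e-03  8.49094254e+01] 3.1
```

View pics/w2.png

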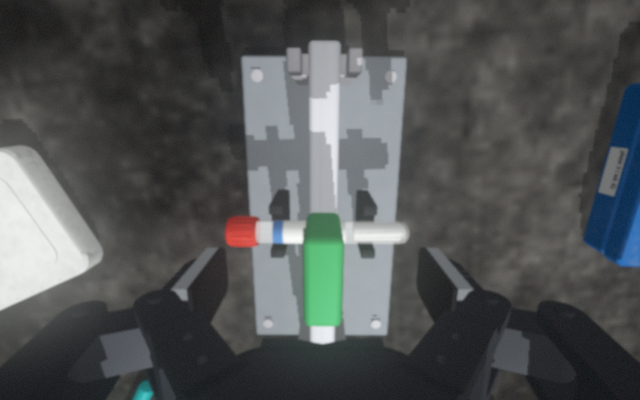

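The grip's centre (col 323) lies midway between the pads (cols 227 and 418). Closing.

```bash
python3 -m creep '[[0,0,0,0,0,0,0.1],[0,0,0,0,0,0,0.05],[0,0,0,0,0,0,0.0],[0,0,0,0,0,0,0],[0,0,0,0,0,0,0],[0,0,0,0,0,0,0],[0,0,0,0,0,0,0]]' 50
```

```text
time: 3.85
ee_pos: [0.5291, -0.01, 0.0686]
tcp_rot: [180.0, -0.0, 85.0]
wrist_force: [-0.2, -0.4, 2.5]
opening: 0.0158
```

Gripped at 15.8 mm with no side force. Lift.

```bash
python3 -m creep '[[0,0,-0.006,0,0,0,0],[0,0,-0.014,0,0,0,0],[0,0,-0.024,0,0,0,0],[0,0,-0.036,0,0,0,0],[0,0,-0.05,0,0,0,0],[0,0,-0.064,0,0,0,0],[0,0,-0.08,0,0,0,0],[0,0,-0.08,0,0,0,0]]'
python3 - <<'E'
from h import *
o=bot.get_obs();print(o['ee_pos'],o['tcp_rot'],o['time'],o['wrist_force'])
im=optics.camera("wrist");cv2.imwrite("pics/w3.png",im[:,:,::-1])
im=optics.camera("scene");cv2.imwrite("pics/s3.png",cv2.resize(im[150:350,180:420,::-1],None,fx=3,fy=3))
E
```

```text
time: 4.65
ee_pos: [0.53, -0.01, 0.1513]
tcp_rot: [179.8, -0.0, 85.0]
wrist_force: [-1.2, -0.3, -0.3]
opening: 0.015
[ 0.53004302 -0.00998674  0.15130226] [ 1.79768398e+02 -1.55908252e-02  8.49696024e+01] 4.65 [-1.20065067 -0.34237435 -0.25768491]
```

View pics/w3.png

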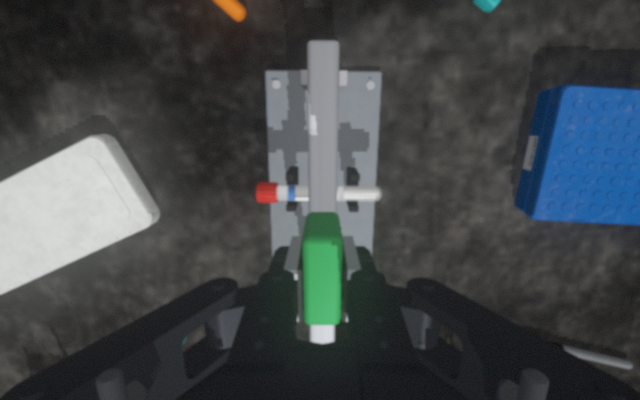

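View pics/s3.png

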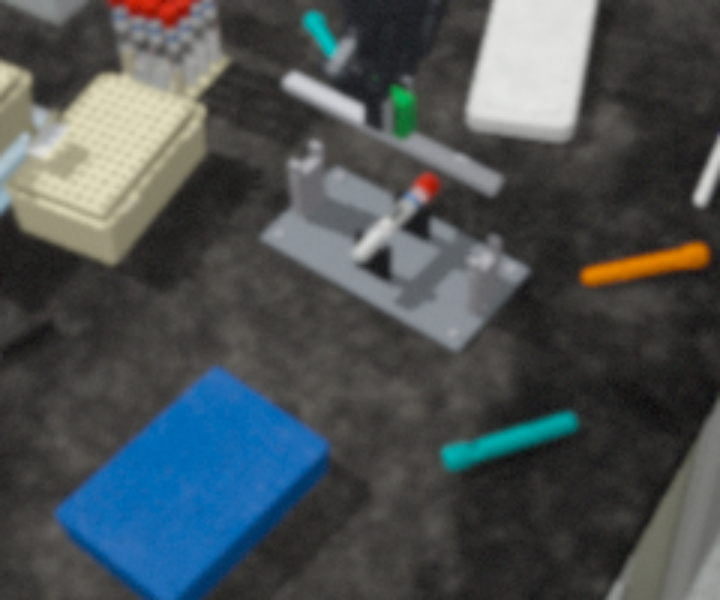

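The bar is level in the jaws, clear of the forks, and the tube still lies on its saddles. Now over to the blue box.

```bash
python3 -m creep '[[0.02,-0.002,0,0,0,0,0],[0.055,-0.006,0,0,0,0,0],[0.095,-0.01,0,0,0,0,0],[0.135,-0.014,0,0,0,0,0],[0.175,-0.018,0,0,0,0,0],[0.215,-0.022,0,0,0,0,0],[0.245,-0.025,0,0,0,0,0],[0.261,-0.027,0,0,0,0,0]]' && python3 -m creep '[[0,0,0.01,0,0,0,0],[0,0,0.025,0,0,0,0],[0,0,0.045,0,0,0,0],[0,0,0.065,0,0,0,0],[0,0,0.08,0,0,0,0],[0,0,0.086,0,0,0,0],[0,0,0.086,0,0,0,0]]'
python3 - <<'E'
from h import *
o=bot.get_obs();print(o['ee_pos'],o['tcp_rot'],o['time'],o['wrist_force'])
im=optics.camera("wrist");cv2.imwrite("pics/w4.png",im[:,:,::-1])
im=optics.camera("scene");cv2.imwrite("pics/s4.png",cv2.resize(im[200:400,130:370,::-1],None,fx=3,fy=3))
E
```

```text
time: 5.55
ee_pos: [0.5242, 0.2545, 0.147]
tcp_rot: [-179.9, 0.0, 85.1]
wrist_force: [-0.4, -0.1, -2.1]
opening: 0.0152
time: 6.25
ee_pos: [0.5245, 0.2515, 0.0612]
tcp_rot: [-179.9, 0.1, 84.9]
wrist_force: [-0.2, 0.1, -0.5]
opening: 0.0155
[0.52445154 0.25150023 0.0611573 ] [-1.79912298e+02  5.48751514e-02  8.49233936e+01] 6.25 [-0.187476    0.07134383 -0.51722717]
```

View pics/w4.png

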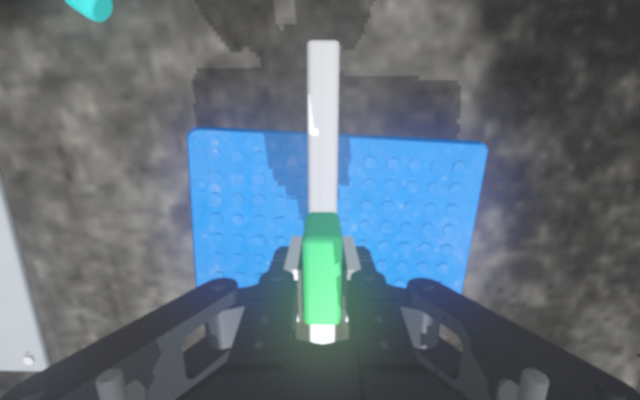

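View pics/s4.png

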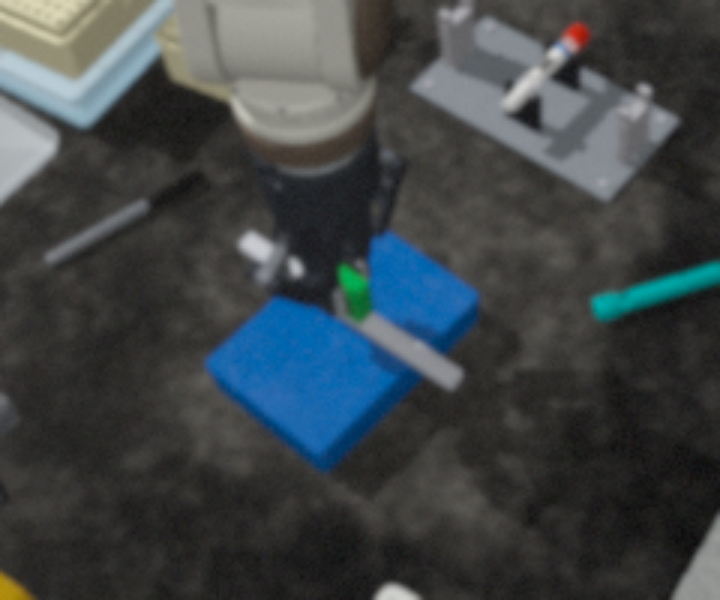

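The bar is centred over the box. Contact should come at a TCP height of about 0.0495, so I'll lower it gently.

```bash
python3 -m creep '[[0,0,0.003,0,0,0,0],[0,0,0.006,0,0,0,0],[0,0,0.008,0,0,0,0],[0,0,0.009,0,0,0,0],[0,0,0.009,0,0,0,0]]' && python3 -m creep '[[0,0,0.001,0,0,0,0],[0,0,0.001,0,0,0,0]]'&& python3 -m creep '[[0,0,0.001,0,0,0,0],[0,0,0.001,0,0,0,0]]'
```

```text
time: 6.85
ee_pos: [0.5248, 0.2524, 0.0531]
tcp_rot: [-180.0, 0.0, 85.0]
wrist_force: [0.1, 0.3, -0.7]
opening: 0.0151
time: 7.05
ee_pos: [0.5249, 0.2524, 0.0522]
tcp_rot: [-180.0, 0.0, 85.0]
wrist_force: [0.1, 1.5, -0.9]
opening: 0.0155
time: 7.25
ee_pos: [0.5248, 0.2524, 0.0512]
tcp_rot: [-180.0, 0.0, 85.0]
wrist_force: [0.5, 0.7, -0.4]
opening: 0.015
```

```bash
python3 -m creep '[[0,0,0.001,0,0,0,0],[0,0,0.001,0,0,0,0]]' && python3 -m creep '[[0,0,0.0007,0,0,0,0],[0,0,0.0007,0,0,0,0]]'
```

```text
time: 7.45
ee_pos: [0.5248, 0.2524, 0.0501]
tcp_rot: [-180.0, 0.0, 85.0]
wrist_force: [-0.2, 0.1, -1.5]
opening: 0.0153
time: 7.65
ee_pos: [0.5248, 0.2524, 0.0495]
tcp_rot: [-180.0, 0.0, 85.0]
wrist_force: [0.2, 0.4, -0.8]
opening: 0.0153
```

```bash
python3 -m creep '[[0,0,0.0007,0,0,0,0],[0,0,0.0007,0,0,0,0]]' && python3 -m creep '[[0,0,0.0007,0,0,0,0],[0,0,0.0007,0,0,0,0]]'
```

```text
time: 7.85
ee_pos: [0.5249, 0.2525, 0.049]
tcp_rot: [180.0, -0.0, 85.0]
wrist_force: [-1.0, -0.1, 0.3]
opening: 0.0153
time: 8.05
ee_pos: [0.525, 0.2524, 0.049]
tcp_rot: [180.0, -0.0, 85.0]
wrist_force: [-2.5, -1.4, 4.5]
opening: 0.0152
```

Contact: z stopped at 0.049 with 4.5 N. Release, then lift.

```bash
python3 -m creep '[[0,0,0,0,0,0,0.25],[0,0,0,0,0,0,0.4],[0,0,0,0,0,0,0.6],[0,0,0,0,0,0,0.6],[0,0,0,0,0,0,0.6]]' && python3 -m creep '[[0,0,-0.01,0,0,0,0.6],[0,0,-0.03,0,0,0,0.6],[0,0,-0.06,0,0,0,0.7],[0,0,-0.1,0,0,0,0.7],[0,0,-0.13,0,0,0,0.7]]'
python3 - <<'E'
from h import *
o=bot.get_obs();print(o['ee_pos'],o['tcp_rot'],o['time'],o['wrist_force'])
im=optics.camera("wrist");cv2.imwrite("pics/w5.png",im[:,:,::-1])
E
```

```text
time: 8.55
ee_pos: [0.5249, 0.2524, 0.0481]
tcp_rot: [-180.0, 0.0, 85.0]
wrist_force: [-0.3, -0.1, 0.1]
opening: 0.0513
time: 9.05
ee_pos: [0.5251, 0.2525, 0.1814]
tcp_rot: [179.9, -0.1, 85.0]
wrist_force: [1.2, 0.3, 0.0]
opening: 0.0595
[0.52505004 0.25246716 0.18135097] [ 1.79899002e+02 -6.11255301e-02  8.49671990e+01] 9.05 [1.22461206 0.29302912 0.03154312]
```

View pics/w5.png

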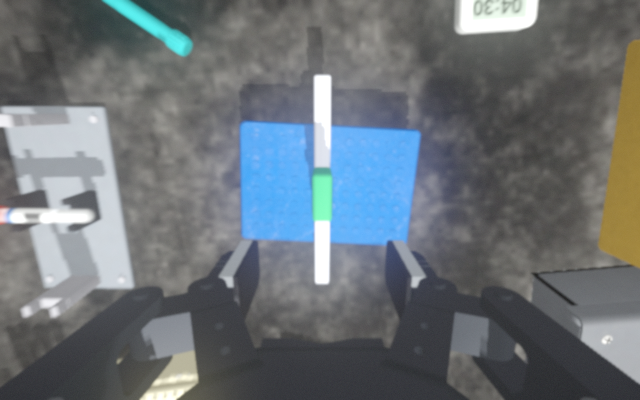

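The bar lies on the box with its grip up and well centred. Next I'll go over the tube and turn so the jaws close across it, at yaw −5.5°.

```bash
python3 -m creep '[[-0.02,0.002,0,0,0,0.145,0.7],[-0.055,0.005,0,0,0,0.29,0.7],[-0.095,0.009,0,0,0,0.435,0.7],[-0.135,0.013,0,0,0,0.58,0.7],[-0.175,0.017,0,0,0,0.725,0.7],[-0.215,0.02,0,0,0,0.87,0.7],[-0.245,0.023,0,0,0,1.015,0.7],[-0.264,0.025,0,0,0,1.16,0.7]]' && python3 -m creep '[[0,0,0,0,0,0.145,0.7],[0,0,0,0,0,0.29,0.7],[0,0,0,0,0,0.42,0.7],[0,0,0,0,0,0.42,0.7],[0,0,0,0,0,0.42,0.7]]'
python3 - <<'E'
from h import *
o=bot.get_obs();print(o['ee_pos'],o['tcp_rot'],o['time'],o['wrist_force'])
im=optics.camera("wrist");cv2.imwrite("pics/w6.png",im[:,:,::-1])
cv2.imwrite("pics/w6c.png",cv2.resize(im[110:290,200:440,::-1],None,fx=3.3,fy=3.3,interpolation=cv2.INTER_CUBIC))
E
```

```text
time: 9.9
ee_pos: [0.5265, -0.0149, 0.1789]
tcp_rot: [180.0, -0.0, 18.1]
wrist_force: [-0.6, 0.1, -0.4]
opening: 0.0599
time: 10.4
ee_pos: [0.5267, -0.0128, 0.1785]
tcp_rot: [-180.0, -0.0, -5.3]
wrist_force: [-0.1, 0.7, -0.0]
opening: 0.0598
[ 0.52669587 -0.01277745  0.17854628] [-1.79999952e+02 -2.36605124e-02 -5.33815482e+00] 10.4 [-0.1447383   0.74124574 -0.00991175]
```

View pics/w6.png

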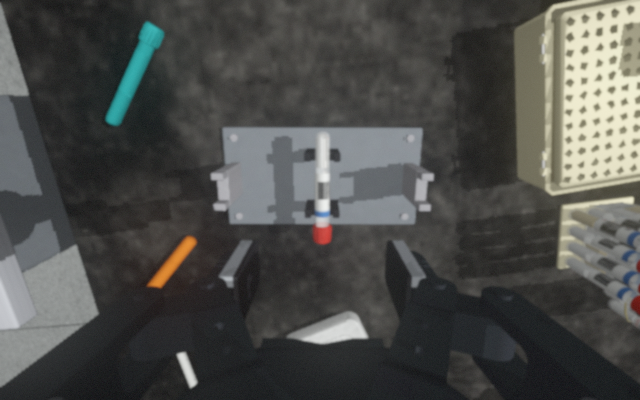

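View pics/w6c.png

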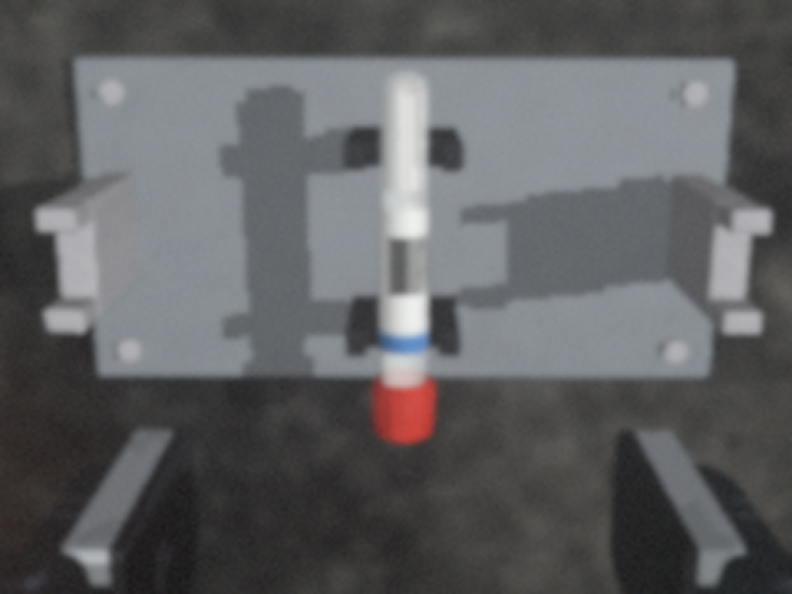

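The tube runs vertically at crop col 405, from row 72 to row 443. The pads are centred at about col 405.

Run:
```python
from h import *
np.set_printoptions(precision=4,suppress=True)
pose=(np.array([.5267,-.01278,.17855]),np.array([-180,0,-5.34]))
c=lambda p,z:ray("wrist",crop(p,3.3,(200,110)),z,pose)
a=c((406,72),.044);b=c((404,443),.044);print(a,b,np.linalg.norm(a-b),(a+b)/2,np.degrees(np.arctan2(*(a-b)[1::-1])))
print([c((405,r),.044) for r in (128,168,297,352)])
```

```text
[0.5327 0.0389 0.044 ] [ 0.5226 -0.0643  0.044 ] 0.10368250133937053 [ 0.5276 -0.0127  0.044 ] 84.37738849343137
[array([0.5311, 0.0246, 0.044 ]), array([0.5302, 0.0141, 0.044 ]), array([ 0.5269, -0.0213,  0.044 ]), array([ 0.5254, -0.0371,  0.044 ])]
```

```bash
python3 -m creep '[[0.001,0,0.02,0,0,0,0.7],[0.001,0,0.05,0,0,0,0.7],[0.001,0,0.08,0,0,0,0.7],[0.001,0,0.105,0,0,0,0.7],[0.001,0,0.125,0,0,0,0.7],[0.001,0,0.137,0,0,0,0.7],[0.001,0,0.1415,0,0,0,0.7],[0.001,0,0.1415,0,0,0,0.7]]'
python3 - <<'E'
from h import *
o=bot.get_obs();print(o['ee_pos'],o['tcp_rot'],o['time'],o['wrist_force'])
im=optics.camera("wrist");cv2.imwrite("pics/w7.png",im[:,:,::-1])
E
```

```text
time: 11.25
ee_pos: [0.5277, -0.0128, 0.0368]
tcp_rot: [-180.0, 0.0, -5.5]
wrist_force: [-0.1, -0.5, 0.1]
opening: 0.0596
[ 0.52767621 -0.01281324  0.03676446] [-1.79999575e+02  1.00852230e-02 -5.50339681e+00] 11.25 [-0.10215552 -0.53279634  0.07503063]
```

View pics/w7.png

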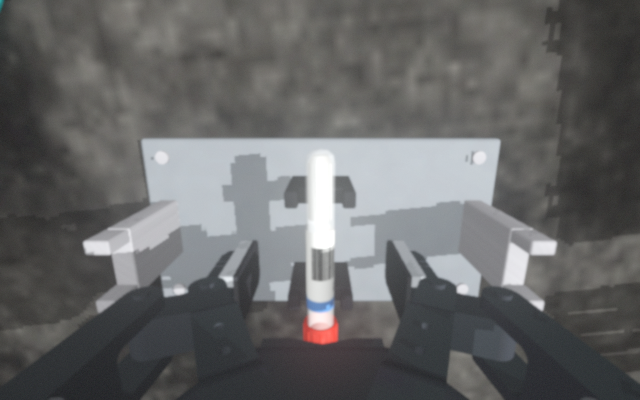

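The tube (col 321) lies midway between the pads (cols 250 and 395), with the forks clear on both sides. Closing.

```bash
python3 -m creep '[[0,0,0,0,0,0,0.3],[0,0,0,0,0,0,0.1],[0,0,0,0,0,0,0.0],[0,0,0,0,0,0,0],[0,0,0,0,0,0,0],[0,0,0,0,0,0,0],[0,0,0,0,0,0,0]]' 35
```

```text
time: 12.0
ee_pos: [0.528, -0.0129, 0.0373]
tcp_rot: [-180.0, -0.1, -5.6]
wrist_force: [-0.2, -0.2, 5.3]
opening: 0.0118
```

The opening reads only 11.8 mm with 5 N upward, so the tips may be pinching above the tube's axis. I'll reopen, go 3 mm lower and regrip to compare.

```bash
python3 -m creep '[[0,0,0,0,0,0,0.35],[0,0,0,0,0,0,0.35],[0,0,0.003,0,0,0,0.35],[0,0,0.003,0,0,0,0.35]]' && python3 -m creep '[[0,0,0,0,0,0,0.1],[0,0,0,0,0,0,0.0],[0,0,0,0,0,0,0],[0,0,0,0,0,0,0],[0,0,0,0,0,0,0]]' 35
python3 - <<'E'
from h import *
im=optics.camera("wrist");cv2.imwrite("pics/w8.png",im[:,:,::-1])
E
```

```text
time: 12.4
ee_pos: [0.5273, -0.0128, 0.033]
tcp_rot: [180.0, 0.1, -5.6]
wrist_force: [0.0, -0.5, -0.0]
opening: 0.0298
time: 12.9
ee_pos: [0.5276, -0.0129, 0.0337]
tcp_rot: [180.0, 0.0, -5.6]
wrist_force: [-0.6, -0.1, -0.3]
opening: 0.0122
```

View pics/w8.png

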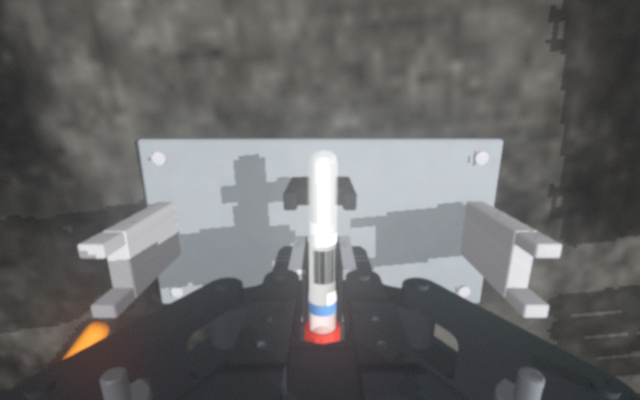

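The opening is 12.2 mm with no net force, so the grip is sound. At this height, though, the tips sit about 10 mm below the tube's axis. They would touch the tray before the tube (radius 7 mm) does. I'll regrip with the tips 5–6 mm below the axis.

```bash
python3 -m creep '[[0,0,0,0,0,0,0.35],[0,0,0,0,0,0,0.35],[0,0,-0.005,0,0,0,0.35],[0,0,-0.005,0,0,0,0.35]]' && python3 -m creep '[[0,0,0,0,0,0,0.1],[0,0,0,0,0,0,0.0],[0,0,0,0,0,0,0],[0,0,0,0,0,0,0],[0,0,0,0,0,0,0]]' 35 && python3 -m creep '[[0,0,0,0,0,0,0],[0,0,0,0,0,0,0]]'
python3 -c "
from h import *
o=bot.get_obs();print(o['torque'],o['wrist_force'])"
```

```text
time: 13.35
ee_pos: [0.5281, -0.0129, 0.0395]
tcp_rot: [-180.0, -0.1, -5.6]
wrist_force: [0.5, -0.5, -0.2]
opening: 0.0302
time: 13.85
ee_pos: [0.5279, -0.0128, 0.039]
tcp_rot: [-180.0, -0.0, -5.6]
wrist_force: [-1.3, -0.3, 4.8]
opening: 0.0119
time: 14.05
ee_pos: [0.5279, -0.0129, 0.039]
tcp_rot: [-180.0, -0.0, -5.6]
wrist_force: [0.2, 0.7, 5.8]
opening: 0.0119
[ 0.02468466  0.07789542 -0.03126929] [0.17238435 0.6785941  5.76214108]
```

The opening is unchanged (11.9 mm), so the pads hold at the full diameter. Lift and check.

```bash
python3 -m creep '[[0,0,-0.005,0,0,0,0],[0,0,-0.012,0,0,0,0],[0,0,-0.022,0,0,0,0],[0,0,-0.035,0,0,0,0],[0,0,-0.05,0,0,0,0],[0,0,-0.07,0,0,0,0],[0,0,-0.085,0,0,0,0],[0,0,-0.085,0,0,0,0]]'
python3 - <<'E'
from h import *
o=bot.get_obs();print(o['ee_pos'],o['tcp_rot'],o['time'],o['wrist_force'],o['opening'])
im=optics.camera("wrist");cv2.imwrite("pics/w9.png",im[:,:,::-1])
im=optics.camera("scene");cv2.imwrite("pics/s9.png",cv2.resize(im[130:290,230:470,::-1],None,fx=3.3,fy=3.3))
E
```

```text
time: 14.85
ee_pos: [0.5289, -0.0129, 0.1267]
tcp_rot: [-180.0, -0.2, -5.6]
wrist_force: [1.3, -0.2, -0.5]
opening: 0.0116
[ 0.52892511 -0.01289463  0.12670058] [-179.98398606   -0.24223217   -5.55567104] 14.85 [ 1.28427129 -0.17735289 -0.54478822] 0.011629016620932279
```

View pics/w9.png

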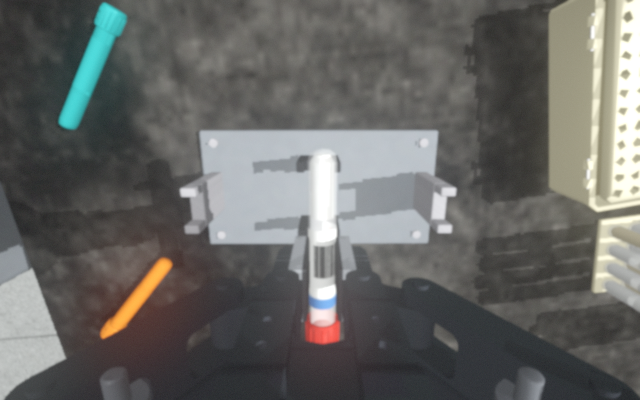

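View pics/s9.png

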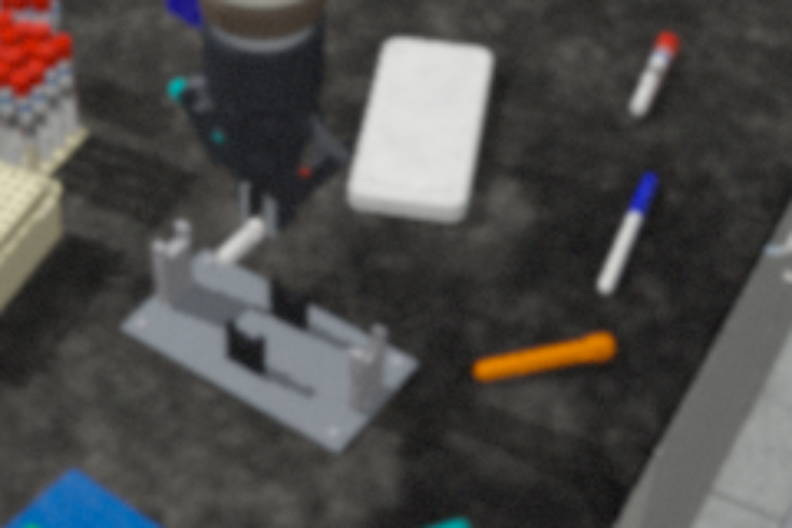

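The tube is held level and the saddles are empty. Now to the tray, turning 25° to lie along its length.

```bash
python3 -m creep '[[0.002,0.02,0,0,0,-0.05,0],[0.007,0.055,0,0,0,-0.11,0],[0.013,0.095,0,0,0,-0.18,0],[0.018,0.135,0,0,0,-0.25,0],[0.024,0.175,0,0,0,-0.32,0],[0.029,0.215,0,0,0,-0.38,0],[0.033,0.245,0,0,0,-0.42,0],[0.035,0.261,0,0,0,-0.436,0]]' && python3 -m creep '[[0,0,0,0,0,0,0],[0,0,0.015,0,0,0,0],[0,0,0.035,0,0,0,0],[0,0,0.055,0,0,0,0],[0,0,0.07,0,0,0,0],[0,0,0.08,0,0,0,0],[0,0,0.08,0,0,0,0]]'
python3 - <<'E'
from h import *
o=bot.get_obs();print(o['ee_pos'],o['tcp_rot'],o['time'],o['wrist_force'],o['opening'])
im=optics.camera("wrist");cv2.imwrite("pics/w10.png",im[:,:,::-1])
im=optics.camera("scene");cv2.imwrite("pics/s10.png",cv2.resize(im[90:250,280:480,::-1],None,fx=3.7,fy=3.7))
E
```

```text
time: 15.75
ee_pos: [0.5364, -0.2783, 0.122]
tcp_rot: [-179.9, 0.1, 19.4]
wrist_force: [-0.6, -0.1, -0.3]
opening: 0.012
time: 16.45
ee_pos: [0.5365, -0.2751, 0.0418]
tcp_rot: [-179.9, 0.1, 19.5]
wrist_force: [0.9, -0.4, 0.4]
opening: 0.0121
[ 0.53646606 -0.2750702   0.04184844] [-1.79891168e+02  1.00191277e-01  1.94526156e+01] 16.45 [ 0.89143738 -0.43984261  0.44303988] 0.012148087290415693
```

View pics/w10.png

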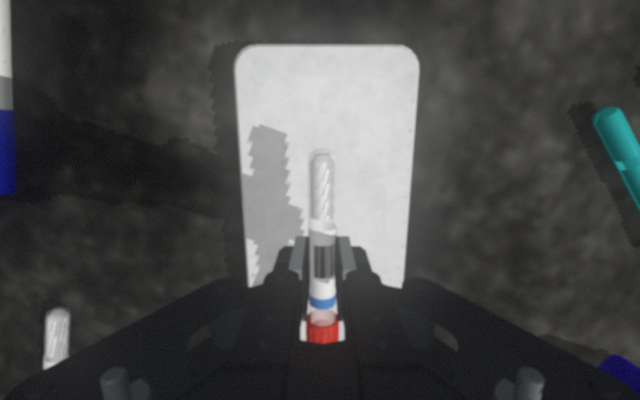

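View pics/s10.png

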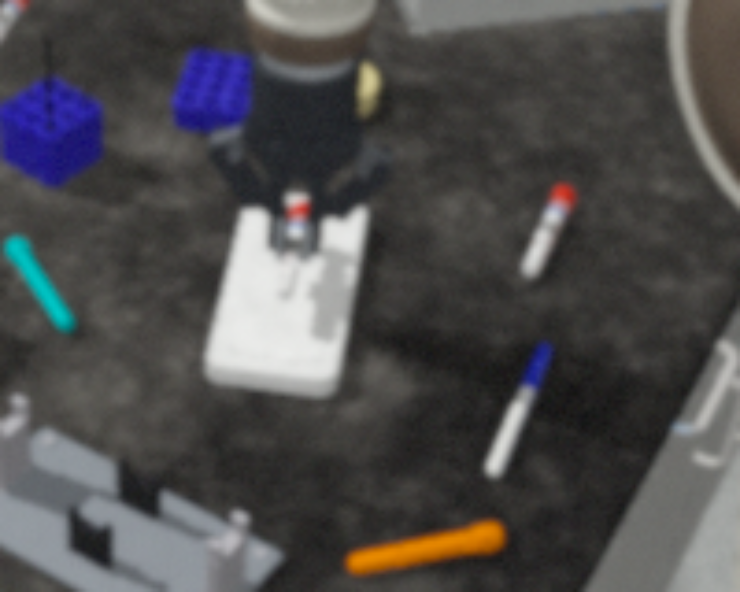

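The tube is centred along the tray. Contact should come at a TCP height of about 0.020 to 0.022.

```bash
python3 -m creep '[[0,0,0.005,0,0,0,0],[0,0,0.01,0,0,0,0],[0,0,0.014,0,0,0,0],[0,0,0.017,0,0,0,0],[0,0,0.018,0,0,0,0],[0,0,0.018,0,0,0,0]]' && python3 -m creep '[[0,0,0.001,0,0,0,0],[0,0,0.001,0,0,0,0]]'&& python3 -m creep '[[0,0,0.0007,0,0,0,0],[0,0,0.0007,0,0,0,0]]'
```

```text
time: 17.15
ee_pos: [0.5371, -0.276, 0.0255]
tcp_rot: [-180.0, 0.0, 19.4]
wrist_force: [-0.1, -0.6, 0.1]
opening: 0.0118
time: 17.35
ee_pos: [0.5372, -0.2761, 0.0247]
tcp_rot: [180.0, -0.0, 19.4]
wrist_force: [-0.5, -1.0, -0.1]
opening: 0.0122
time: 17.55
ee_pos: [0.5372, -0.276, 0.024]
tcp_rot: [180.0, 0.0, 19.4]
wrist_force: [-0.5, 0.7, 0.2]
opening: 0.0121
```

```bash
for i in 1 2; do :; done; python3 -m creep '[[0,0,0.001,0,0,0,0],[0,0,0.001,0,0,0,0]]'&& python3 -m creep '[[0,0,0.0007,0,0,0,0],[0,0,0.0007,0,0,0,0]]'&& python3 -m creep '[[0,0,0.0007,0,0,0,0],[0,0,0.0007,0,0,0,0]]'
```

```text
time: 17.75
ee_pos: [0.5373, -0.2761, 0.023]
tcp_rot: [180.0, -0.0, 19.4]
wrist_force: [0.3, 0.7, 0.8]
opening: 0.0117
time: 17.95
ee_pos: [0.5373, -0.276, 0.0226]
tcp_rot: [180.0, -0.0, 19.4]
wrist_force: [-1.4, 1.3, 2.5]
opening: 0.0123
time: 18.15
ee_pos: [0.5374, -0.276, 0.0222]
tcp_rot: [180.0, -0.0, 19.4]
wrist_force: [-1.5, 2.2, 5.5]
opening: 0.0119
```

The tube made contact at 0.0225, and the force has risen to 5.5 N with the tips still clear of the tray. I'll go half a millimetre more, then release.

```bash
python3 -m creep '[[0,0,0.0005,0,0,0,0],[0,0,0.0005,0,0,0,0]]' && python3 -m creep '[[0,0,0,0,0,0,0.2],[0,0,0,0,0,0,0.3],[0,0,0,0,0,0,0.45],[0,0,0,0,0,0,0.6],[0,0,0,0,0,0,0.6],[0,0,0,0,0,0,0.6]]' && python3 -m creep '[[0,0,-0.01,0,0,0,0.6],[0,0,-0.03,0,0,0,0.6],[0,0,-0.06,0,0,0,0.7],[0,0,-0.1,0,0,0,0.7],[0,0,-0.14,0,0,0,0.7],[0,0,-0.16,0,0,0,0.7],[0,0,-0.16,0,0,0,0.7]]'
python3 - <<'E'
from h import *
o=bot.get_obs();print(o['ee_pos'],o['tcp_rot'],o['time'],o['wrist_force'],o['opening'])
im=optics.camera("wrist");cv2.imwrite("pics/w11.png",im[:,:,::-1])
im=optics.camera("scene");cv2.imwrite("pics/s11.png",im[:,:,::-1])
im=optics.camera("top");cv2.imwrite("pics/t11.png",im[:,:,::-1])
E
```

```text
time: 18.35
ee_pos: [0.5374, -0.276, 0.0221]
tcp_rot: [180.0, -0.0, 19.4]
wrist_force: [-2.7, 2.7, 8.8]
opening: 0.0118
time: 18.95
ee_pos: [0.5372, -0.276, 0.021]
tcp_rot: [-180.0, 0.0, 19.4]
wrist_force: [-0.3, 0.6, 0.3]
opening: 0.0514
time: 19.65
ee_pos: [0.5384, -0.2767, 0.1858]
tcp_rot: [179.7, -0.3, 19.4]
wrist_force: [-0.7, 0.6, -0.1]
opening: 0.0598
[ 0.53840786 -0.27666579  0.18584594] [179.72817584  -0.25744243  19.42103062] 19.65 [-0.71887016  0.61979482 -0.05606368] 0.05978821135600119
```

View pics/w11.png

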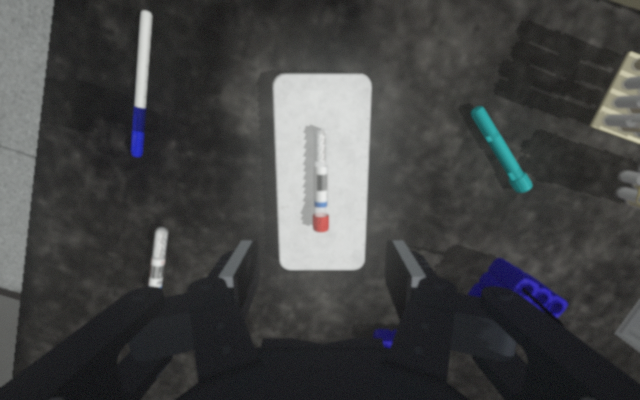

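View pics/s11.png

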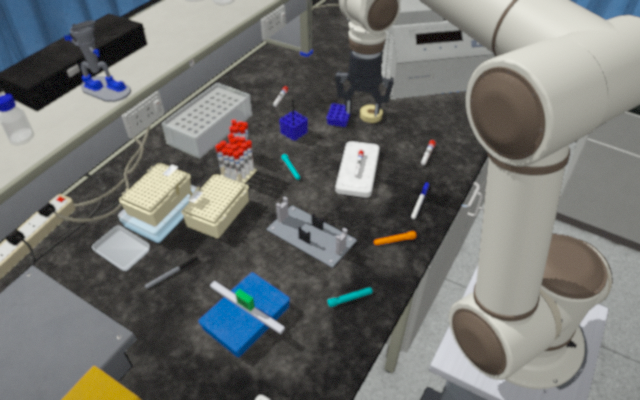

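View pics/t11.png

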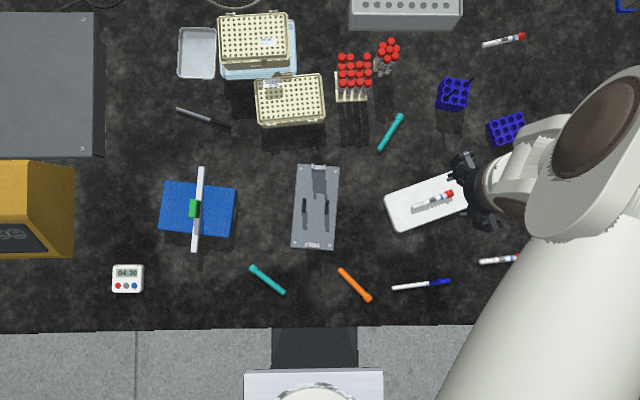

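The tube lies on the tray: wrist view (321,180), top view (433,200). The bar lies on the blue box with its grip up: top view (198,209), scene view (245,298). The cradle is empty and the gripper is clear, so I'm handing in.

```bash
python3 -c "
from workcell import bot
o=bot.get_obs();print(o['time'],o['wrist_force']);print(bot.job_done())"
```

```text
19.8 [-0.36531837 -0.15464684 -0.30463219]
the job is handed in; nothing more can be done
None
```

I lifted the bar straight up out of its forks and set it, grip up, near the middle of the blue box; it touched down at about 4.5 N before I let go. Then I took the tube from between its saddles and laid it lengthwise on the white tray, released after contact at about 9 N.

**Last checks:** all three cameras show the tube lying on the tray. The top and scene views show the bar on the box and the cradle empty. The gripper was open about 16 cm above the tray, with wrist force near zero, and I handed in at 19.8 s.

**What disagreed:**
- **Grip position:** the first camera readings of the grip differed by up to 9 mm in y, so I used a value in between and confirmed it with a close wrist view before closing.
- **Tube grip:** I closed on the tube three times in the cradle to get the finger height right. The opening read about 12 mm on the 14 mm body each time, with about 5 N upward on the first and last grips. The tube did not slip.

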